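Hold the tea strainer over the mug, ready for pouring

ROBOT

A 7-joint arm with a two-finger parallel gripper is mounted at the origin on the work surface. World frame = base frame: x ahead of the robot, y to its left, z up, the work surface at z = 0. Lengths are in m, angles in rad, forces in N, time in s.
With the tool pointing down it reaches from about 0.4 to 0.925 m from the base axis. Payload 5.6 kg.
Tool frame: the origin (TCP) lies on the mounting face of the last link; the fingertips stand 173 mm ahead of it and the grasp point (between the pads) lies 155 mm ahead of it (ctrl.pinch_z is the distance from the TCP to the grasp point, in m); z points along the fingers, x is the direction in which the jaws open and shut, and the axes are right-handed (so a half turn about z gives the same grasp; the last joint's range is limited). The gripper opens to 85 mm and grips with 20 to 120 N. Pads are 22 mm wide; open, the fingers measure 114 mm over their backs; the gripper's body (76 mm by 85 mm) begins 54 mm behind the grasp point. The pads swing forward as they close: fully open they stand 13 mm farther back than shut.
Start: joints at [-1.157, 0.468, -0.012, 1.603, 0.006, 1.071, -0.056], TCP at [0.287, 0.583, 0.405] pointing down, gripper open.
Joint ranges: [-2.53, 2.53], [-0.31, 2.02], [-1.57, 1.55], [0.28, 2.44], [-1.29, 4.43], [0.15, 1.84], [-2.92, 2.92]. Speed limits (rad/s): [2.57, 2.57, 3.14, 3.14, 3.14, 3.14, 3.14].

INTERFACE

Orientations are given as a 3x3 rotation matrix whose columns are the frame's x, y, z axes.
In Python, from workcell import ctrl gives the robot as it stands.
- The arm moves only by the tool step_arm, never from a script. Its argument "commands" is a list of rows, each a list of 5 numbers: the opening, from 0 (shut) to 1 (fully open), then the shift along the tool's x, y, z in m, then the turn about the tool's z in rad. In form: [[hand, tx, ty, tz, spin], ...]. A call has 1 to 10 rows; each row is the pose to reach, as a shift and turn from the pose commanded when the call began, along the tool's axes at that moment; what a row does not reach only later rows make up. A row lasts 1/10 s, in which the tool goes at most 50 mm and 8.59 degrees, less where a joint would pass 70% of its speed; a pose out of reach is approached as far as the arm can. A call with a gripper value outside its range is refused whole. The fingers move at their own pace and stop on an object; the grip force is fixed at half the most. Time passes only in rows, so rows that repeat a pose let the fingers close. It gives the time, the measured TCP pose, the force and the opening at its end, in the units of the state.
- ctrl.get_state(): the state, without advancing time (a new reading comes with each control period).
- ctrl.camera(name): name is "side" or "top"; returns (picture, depth): 384x512x3 uint8, red, green, blue; 384x512 float32, m along the optical axis (not along the pixel's ray), 0 where there is no reading.
- ctrl.camera_model(name): a dict with "intrinsics" (3x3 intrinsics, pixels), "dist_coeffs" ([k1, k2, p1, p2, k3] as OpenCV has them; the pictures are not rectified), "R" (3x3) and "t" (3): a world point X has camera coordinates R X + t. Camera axes: x right, y down, z forward; pixel columns grow to the right and rows downward; lengths in m; the calibration is good to about 2 mm. A picture is of the moment at which its call begins. camera_model takes no time and is no camera call.
- ctrl.job_done(): hands the job in, once; it reports no verdict.
The state is a dict: "time_s": time; "joint_pos": joint angles; "joint_vel": joint speeds; "tau": joint torques, N m; "tcp_pos": TCP position; "eef_rot": TCP orientation; "contact_force": force on the tool from outside, world axes, zero at the start; "torque": the same for the moment, N m; "width": finger opening in m.
Only numpy, scipy, OpenCV 4.12 (cv2) and the standard library are available. Lean on these libraries where they do the work, as an engineer would, in place of code of your own. Each camera call takes 0.05 s, during which the arm holds its last target.

TASK

Tea is about to be poured: take the tea strainer by its handle from the bamboo spoon rest, carry it over the top of the wire plate rack and hold it above the green mug, level and centred, about a finger's breadth (15 mm) above the rim and not touching, with its handle pointing the same way as the mug's handle. The strainer must never touch the mug, and the mug, the rack, the kettle, the sugar jar and the pepper mill stay where they stand. Finish holding the strainer still in the gripper there: do not put it down or let go.

Things in the scene. Friction and masses are not known exactly. Their poses are not given: they have to be found in the camera images.
- strainer: Tea strainer, loose, about 100 g: a round steel basket 37 mm deep, 76 mm across the brim and 48 mm across its flat bottom, with a straight wooden bar handle. Origin at the centre of the basket's underside; z up through the basket's mouth; +x runs along the handle away from the basket. The handle is 14 mm wide (y), 12 mm tall (z 26 to 38 mm), from x 36 to x 158 mm. The centre of mass is about 70 mm from the origin along the handle.
- strainer_foot (a point): The centre of the flat underside of the strainer's basket (same place as the strainer's origin), its lowest point.
- strainer_grip (a point): The middle of the handle's thickness 75 mm from the basket's centre, close to the centre of mass: a good place to pinch the handle from above, across its 14 mm width.
- rest: Bamboo spoon rest, fixed: board 220 x 85 x 12 mm. The basket stands on it at x = -60 mm; the handle's end lies between two cheeks on a block at x = 75 to 95 mm (block 50 mm wide, cheeks 46 mm above the table). Between basket and block there is 26 mm of air under the handle. Origin: centre of the underside; +x to the block, roughly towards the robot. Left or right of the rack, the tray opposite.
- tray: Yellow melamine tray, fixed: 210 x 160 mm, 16 mm high lip, floor 6 mm thick. Origin: centre of the underside.
- mug: Green enamel mug, loose, 0.3 kg, standing empty on the tray: 95 mm tall, 84 mm across the mouth, with a handle on its +y side that reaches some 35 mm out. Origin: centre of the underside. The mug's handle points roughly towards the robot.
- mug_rim (a point): Centre of the mug's mouth, at the height of its rim; axes as the mug's (+y towards its handle).
- rack: Wire plate rack, loose, 0.7 kg, steel: 300 mm long (its x, roughly along world x), 66 mm wide (y), 110 mm tall, a row of empty wire arches. Stands on the table between the spoon rest and the tray. Origin: centre of the underside.
- kettle: Brushed steel kettle, loose, 0.9 kg, 160 mm across, 200 mm tall, handle at +x, spout at -x; to the left of the work. Leave alone. Origin: centre of the underside.
- sugar_jar: Glass sugar jar with a clip latch, loose, 0.5 kg, 90 mm across, 124 mm tall, beyond the rack. Leave alone. Origin: centre of the underside.
- mill: Wooden pepper mill, loose, 0.25 kg, 54 mm across, 148 mm tall, to the right of the work. Leave alone. Origin: centre of the underside.

How it is judged:
On the way:
1. the strainer is carried over the top of the plate rack (y of strainer_foot in the frame of rack between -0.055 and 0.055 m and x of strainer_foot in the frame of rack between -0.16 and 0.16 m and z of strainer_foot in the frame of rack above 0.11 m and contact force between strainer and the fingers above 0.3 N), for 0.02 s.
At the end, for the whole second after the job is handed in: Strainer held in the fingers, still, level within 10 degrees, its underside centred within 12 mm over the mug and 4 to 30 mm above the rim, handle within 15 degrees of the mug handle's direction, not touching the mug; mug upright, within 15 mm of its start (horizontal distance between strainer_foot and mug_rim below 0.012 m and z of strainer_foot in the frame of mug_rim between 0.004 and 0.03 m and angle between strainer's own z axis and vertical below 0.17 rad and angle between the x axis of strainer and the y axis of mug, either way round below 0.26 rad and y of strainer_grip in the frame of mug above 0.04 m and linear speed of strainer below 0.02 m/s and contact force between strainer and the fingers above 0.5 N and contact force between strainer and mug below 0.05 N and distance of mug from where it was at the start of the episode below 0.015 m and angle between mug's own z axis and vertical below 0.08 rad); the arm keeps its last pose, push and grip.
It fails at once if the strainer touches the mug (contact force between strainer and mug above 0.3 N).
It fails at once if the mug is shoved or tipped (distance of mug from where it was at the start of the episode above 0.015 m or angle between mug's own z axis and vertical above 0.2 rad).
It fails at once if the plate rack is shoved or tipped (distance of rack from where it was at the start of the episode above 0.015 m or angle between rack's own z axis and vertical above 0.15 rad).
It fails at once if the kettle, sugar jar or pepper mill is moved or tipped (distance of any of kettle, sugar_jar, mill from where it was at the start of the episode above 0.015 m or angle between any of kettle, sugar_jar, mill's own z axis and vertical above 0.2 rad).
It also fails if it takes over 42 s, if anything falls off the work surface, if the arm or the gripper's body presses on something with over 40 N, if the wrist force passes 120 N, or if a joint passes its speed limit or range.

## Working session

There is one attempt and no reset: what is moved stays moved. The work goes in short steps, Python scripts to look and compute and a tool call to move; the robot and the scene stay as the last step left them, time stands still between calls to the robot, and variables do not carry over. Pictures are saved under pics/ and viewed, and the job is handed in when it is done.

Besides the shell and the picture viewer there is one more tool, called after "Call:" by a JSON object that holds its "method" and its "body". step_arm: Moves the arm, as the interface text tells. Its arguments: {"type":"object","properties":{"commands":{"type":"array"}},"required":["commands"]}

```bash
mkdir -p pics; python3 - <<'E'
from workcell import ctrl
import cv2,numpy as np
for n in ("side","top"):
    p,d=ctrl.camera(n); cv2.imwrite(f"pics/{n}0.png",p[:,:,::-1]); np.savez(f"{n}0.npz",p=p,d=d)
    m=ctrl.camera_model(n); print(n,m, -np.array(m["R"]).T@np.array(m["t"]))
s=ctrl.get_state(); print({k:np.round(v,4).tolist() for k,v in s.items()}, ctrl.pinch_z)
E
```

```text
side {'intrinsics': array([[453.95766055,   0.        , 254.19027602],
       [  0.        , 453.95766055, 191.89549009],
       [  0.        ,   0.        ,   1.        ]]), 'dist_coeffs': array([-0.0055023,  0.       ,  0.       ,  0.       ,  0.       ]), 'R': array([[ 0.67443828, -0.73829977,  0.00681568],
       [-0.40359165, -0.37638033, -0.83393742],
       [ 0.61826109,  0.55968857, -0.55181693]]), 't': array([-0.4446025 ,  0.33371886,  1.28351932])} [-0.35900697 -0.9210158   0.98959861]
top {'intrinsics': array([[416.47181479,   0.        , 253.86495207],
       [  0.        , 416.47181479, 193.90659355],
       [  0.        ,   0.        ,   1.        ]]), 'dist_coeffs': array([-0.12456907,  0.        ,  0.        ,  0.        ,  0.        ]), 'R': array([[ 0.01342958, -0.9998826 ,  0.00737757],
       [-0.99510487, -0.01408714, -0.0978154 ],
       [ 0.09790784, -0.00602784, -0.99517723]]), 't': array([-0.01538111,  0.65081931,  1.61358912])} [0.489857   0.00351533 1.66958078]
{'time_s': 0.1, 'joint_pos': [-1.1571, 0.4683, -0.0116, 1.6035, 0.006, 1.0714, -0.0563], 'joint_vel': [0.001, 0.0009, -0.0003, -0.002, 0.0023, 0.0013, -0.0005], 'tau': [0.0008, -53.3521, 0.0217, -25.1967, 0.0116, 0.0043, -0.0], 'tcp_pos': [0.2866, 0.5832, 0.4039], 'eef_rot': [[0.4411, 0.8975, -0.0006], [0.8975, -0.4411, -0.0015], [-0.0016, 0.0001, -1.0]], 'contact_force': [-0.2876, 0.1897, 0.1659], 'torque': [-0.0229, -0.0643, -0.016], 'width': 0.0856} 0.1547
```

View pics/side0.png

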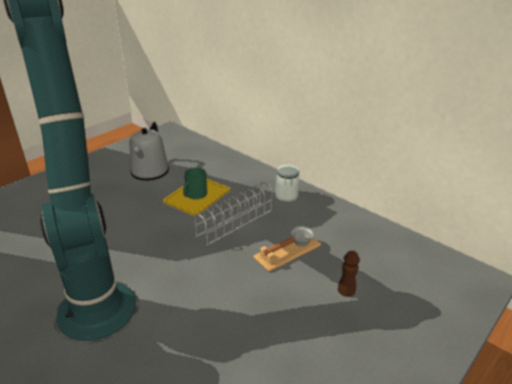

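View pics/top0.png

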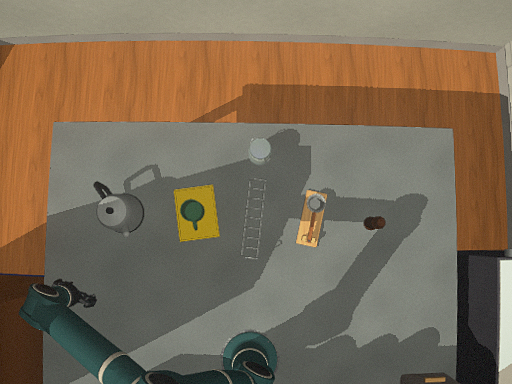

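The side view shows the kettle at (148,153), the mug at (195,182), the rack at (235,213), the strainer on its rest at (288,247) and the mill at (349,273). In the top view the mug is at (192,211) with its handle pointing down, the rack is at (254,218), the strainer basket is at (316,203) and its handle runs down to (308,243). I'll zoom in.

```bash
cat > h.py <<'E'
import numpy as np,cv2
from workcell import ctrl
def ray(n,uv):
    m=ctrl.camera_model(n);K=m["intrinsics"];R=np.array(m["R"]);t=np.array(m["t"])
    q=cv2.undistortPoints(np.array(uv,float).reshape(-1,1,2),K,np.array(m["dist_coeffs"])).reshape(-1,2)
    return -R.T@t,(np.c_[q,np.ones(len(q))])@R
def onplane(n,uv,z):
    c,d=ray(n,uv); s=(z-c[2])/d[:,2]; return c+d*s[:,None]
def cloud(n,p,dep,mask):
    v,u=np.nonzero(mask&(dep>0)); c,d=ray(n,np.c_[u,v]); return c+d*dep[v,u][:,None],u,v
def proj(n,X):
    m=ctrl.camera_model(n); return cv2.projectPoints(np.array(X,float).reshape(-1,1,3),cv2.Rodrigues(np.array(m["R"]))[0],np.array(m["t"]),m["intrinsics"],np.array(m["dist_coeffs"]))[0].reshape(-1,2)
E
python3 - <<'E'
import numpy as np,cv2
t=np.load("top0.npz")["p"][:,:,::-1]; s=np.load("side0.npz")["p"][:,:,::-1]
a=cv2.resize(t[170:270,165:235],None,fx=5.5,fy=5.5,interpolation=cv2.INTER_CUBIC)
b=cv2.resize(t[170:270,285:355],None,fx=5.5,fy=5.5,interpolation=cv2.INTER_CUBIC)
cv2.imwrite("pics/tz.png",np.hstack([a,b]))
cv2.imwrite("pics/sz.png",cv2.resize(s[140:280,155:355],None,fx=4,fy=4,interpolation=cv2.INTER_CUBIC))
E
```

```text
(no output)
```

View pics/tz.png

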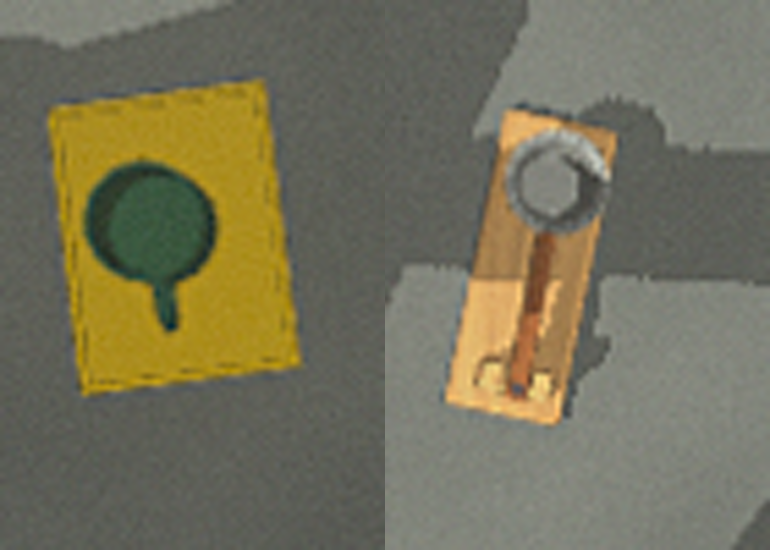

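View pics/sz.png

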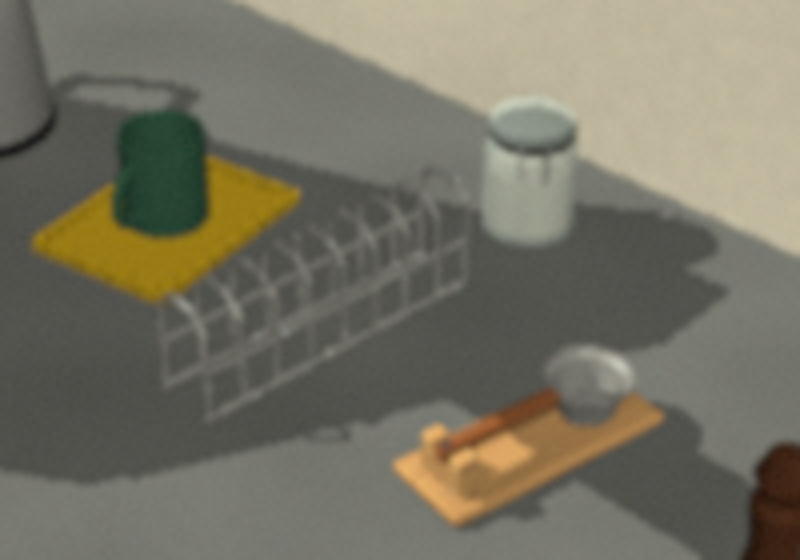

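```bash
cat > m.py <<'E'
from h import *
f=np.load("top0.npz");p,d=f["p"],f["d"]
hsv=cv2.cvtColor(p,cv2.COLOR_RGB2HSV);H,S,V=[hsv[:,:,i].astype(int) for i in range(3)]
def box(u0,u1,v0,v1):
    b=np.zeros(d.shape,bool);b[v0:v1,u0:u1]=1;return b
# mug
g=box(165,235,170,270)&(H>60)&(H<95)&(S>80)
X,u,v=cloud("top",p,d,g); print("green",len(u),"z pct",np.percentile(X[:,2],[2,25,50,75,98]).round(3))
m8=g.astype(np.uint8)
op=cv2.morphologyEx(m8,cv2.MORPH_OPEN,cv2.getStructuringElement(cv2.MORPH_ELLIPSE,(11,11)))
c=max(cv2.findContours(op,0,cv2.CHAIN_APPROX_NONE)[0],key=cv2.contourArea).reshape(-1,2)
# rim pixels by depth
rim=g&(np.abs(0.101-(lambda a:a)(0.101))<1)
Z=np.zeros(d.shape);Z[v,u]=X[:,2]
print(Z[198:232,180:206:2].round(3)[:, :]*1000//1)
el=cv2.fitEllipse(c);print("mug el",el,onplane("top",[el[0]],0.101))
h=m8&~op; n,l,st,ce=cv2.connectedComponentsWithStats(h)
i=1+np.argmax(st[1:,4]);print("handle",st[i],ce[i],onplane("top",[ce[i]],0.055))
hv,hu=np.nonzero(l==i);print(sorted(zip(hv,hu)))
# rest
o=box(290,345,180,260)&(H>8)&(H<24)&(S>90)&(V>70)
rb=box(290,345,180,260)&((H<9)|(H>170))&(S>90)
print("wood",o.sum(),"redbrown",rb.sum())
mm=(o|rb).astype(np.uint8);c=max(cv2.findContours(mm,0,cv2.CHAIN_APPROX_NONE)[0],key=cv2.contourArea)
r=cv2.minAreaRect(c);print(r);B=onplane("top",cv2.boxPoints(r),0.012);print("rest corners",B.round(4).tolist(),np.linalg.norm(B-np.roll(B,1,0),axis=1),B.mean(0))
Xh,uh,vh=cloud("top",p,d,rb);
Ph=onplane("top",np.c_[uh,vh],0.05)
print("handle z",np.percentile(Xh[:,2],[5,50,95]),Ph.min(0),Ph.max(0))
ln=cv2.fitLine(Ph[:,:2].astype(np.float32),cv2.DIST_HUBER,0,.01,.01).ravel();print("line",ln,np.degrees(np.arctan2(ln[1],ln[0])))
# steel basket by low saturation inside rest
gs=box(303,330,192,216)&(S<60);
vis=np.zeros_like(p);vis[g]=(0,255,0);vis[o]=(255,160,0);vis[rb]=(255,0,0);vis[gs]=(200,200,200)
cv2.imwrite("pics/mask.png",cv2.resize(vis[170:270,165:355],None,fx=4,fy=4,interpolation=0)[:,:,::-1])
E
python3 m.py
```

```text
green 231 z pct [0.003 0.01  0.014 0.084 0.104]Traceback (most recent call last):
  File "m.py", line 11, in <module>
    c=max(cv2.findContours(op,0,cv2.CHAIN_APPROX_NONE)[0],key=cv2.contourArea).reshape(-1,2)
      ~~~^^^^^^^^^^^^^^^^^^^^^^^^^^^^^^^^^^^^^^^^^^^^^^^^^^^^^^^^^^^^^^^^^^^^^
ValueError: max() iterable argument is empty
```

```bash
python3 - <<'E'
import numpy as np,cv2
p=np.load("top0.npz")["p"];h=cv2.cvtColor(p,cv2.COLOR_RGB2HSV)
for (u,v) in [(192,211),(185,205),(183,212),(194,200),(195,228),(194,224),(215,200),(313,220),(310,235),(300,225),(303,235),(312,203),(322,200),(316,213),(350,200)]: print((u,v),p[v,u],h[v,u])
E
sed -i 's/(H>60)&(H<95)&(S>80)/(p[:,:,1].astype(int)>p[:,:,0]+15)\&(p[:,:,1].astype(int)>p[:,:,2]+5)/' m.py; python3 m.py
```

```text
(192, 211) [61 89 62] [61 80 89]
(185, 205) [50 63 47] [54 65 63]
(183, 212) [45 58 44] [58 62 58]
(194, 200) [61 79 52] [50 87 79]
(195, 228) [38 63 49] [ 73 101  63]
(194, 224) [49 79 61] [72 97 79]
(215, 200) [102  97  77] [ 24  63 102]
(313, 220) [127  79  50] [ 11 155 127]
(310, 235) [182 114  68] [ 12 160 182]
(300, 225) [226 180 108] [ 18 133 226]
(303, 235) [128  96  56] [ 17 143 128]
(312, 203) [132 131 123] [ 27  17 132]
(322, 200) [135 137 128] [ 37  17 137]
(316, 213) [155 122  81] [ 17 122 155]
(350, 200) [96 99 91] [41 21 99]
green 348 z pct [0.003 0.01  0.014 0.079 0.104]
[[  0.   0.   0.   0.   0.   0.   0.   0.   0.   0.   0.   0.   0.]
 [  0.   0.   0.   0.   0.   0.   0.   0.   0.   0.   0.   0.   0.]
 [  0.   0.   0.   0.   0.  76.  71.  81.   0.   0.   0.   0.   0.]
 [  0.   0.   0.  95.   0.   0.   0.  18.   0.   0.   0.   0.   0.]
 [  0.   0. 106.   0.   0.   0.   8.  10.  17.   0.   0.   0.   0.]
 [  0.   0.  88.   0.   0.  10.  16.  12.  13.  95.   0.   0.   0.]
 [  0. 101.   0.   0.   6.   6.  11.  12.  20.   8.  91.   0.   0.]
 [  0.  97.   0.  22.  18.  13
[... 3488 characters left out ...]
e 5, in ray
    q=cv2.undistortPoints(np.array(uv,float).reshape(-1,1,2),K,np.array(m["dist_coeffs"])).reshape(-1,2)
      ~~~~~~~~~~~~~~~~~~~^^^^^^^^^^^^^^^^^^^^^^^^^^^^^^^^^^^^^^^^^^^^^^^^^^^^^^^^^^^^^^^^^
cv2.error: OpenCV(4.12.0) /io/opencv/modules/calib3d/src/undistort.dispatch.cpp:347: error: (-215:Assertion failed) CV_IS_MAT(_src) && CV_IS_MAT(_dst) && (_src->rows == 1 || _src->cols == 1) && (_dst->rows == 1 || _dst->cols == 1) && _src->cols + _src->rows - 1 == _dst->rows + _dst->cols - 1 && (CV_MAT_TYPE(_src->type) == CV_32FC2 || CV_MAT_TYPE(_src->type) == CV_64FC2) && (CV_MAT_TYPE(_dst->type) == CV_32FC2 || CV_MAT_TYPE(_dst->type) == CV_64FC2) in function 'cvUndistortPointsInternal'
```

```bash
cat > m2.py <<'E'
from h import *
from scipy.optimize import least_squares
f=np.load("top0.npz");p,d=f["p"],f["d"]
pm=cv2.medianBlur(p,3).astype(int);R_,G_,B_=[pm[:,:,i] for i in range(3)]
def box(u0,u1,v0,v1):
    b=np.zeros(d.shape,bool);b[v0:v1,u0:u1]=1;return b
g=box(174,216,190,236)&(G_>R_+3)&(p.max(2)<115)
g8=cv2.morphologyEx(g.astype(np.uint8),cv2.MORPH_CLOSE,np.ones((3,3)))
n,l,st,ce=cv2.connectedComponentsWithStats(g8);g8=(l==1+np.argmax(st[1:,4])).astype(np.uint8)
X,u,v=cloud("top",p,d,g8>0)
k=(X[:,2]>0.091)&(X[:,2]<.115);P=onplane("top",np.c_[u,v][k],0.101)[:,:2]
def circ(P,r):
    for _ in range(4):
        s=least_squares(lambda q:np.hypot(*(P-q).T)-r,P.mean(0),loss="soft_l1",f_scale=.003)
    return s.x,np.hypot(*(P-s.x).T)-r
c,res=circ(P,.041);print("mug centre",c,len(P),np.std(res),np.median(res))
# silhouette outline
ct=max(cv2.findContours(g8,0,cv2.CHAIN_APPROX_NONE)[0],key=cv2.contourArea).reshape(-1,2)
Q=onplane("top",ct,0.101)[:,:2]; kk=(Q[:,1]>c[1])&(Q[:,0]>c[0]-.03);cq,rq=circ(Q[kk],.042);print("outline centre (far arc)",cq,np.std(rq))
# handle: points outside circle towards robot
W=X; r=np.hypot(*(W[:,:2]-c).T); hk=(W[:,0]<c[0]-.046)&(W[:,2]>0.03)
print("handle pts",hk.sum(), W[hk].round(3).tolist())
hp=np.c_[u,v][hk]; Hm=onplane("top",hp,0.085)[:,:2]; dv=Hm.mean(0)-c;print("mug handle dir",np.degrees(np.arctan2(dv[1],dv[0])), "depth-based",np.degrees(np.arctan2(*(W[hk][:,:2].mean(0)-c)[::-1])))
print("handle line", cv2.fitLine(Hm.astype(np.float32),cv2.DIST_HUBER,0,.01,.01).ravel())
# tray
y=box(165,230,175,250)&(R_>B_+45)|(g8>0)
ct=max(cv2.findContours(y.astype(np.uint8),0,cv2.CHAIN_APPROX_NONE)[0],key=cv2.contourArea);Bx=onplane("top",cv2.boxPoints(cv2.minAreaRect(ct)),0.014);print("tray",Bx.round(3).tolist(),np.linalg.norm(Bx-np.roll(Bx,1,0),axis=1))
# strainer handle
rb=box(303,326,210,248)&(R_>1.45*G_)&(R_-B_>25)
n,l,st,ce=cv2.connectedComponentsWithStats(rb.astype(np.uint8));rb=l==1+np.argmax(st[1:,4])
Xh,uh,vh=cloud("top",p,d,rb);Ph=onplane("top",np.c_[uh,vh],0.05)[:,:2]
ln=cv2.fitLine(Ph.astype(np.float32),cv2.DIST_HUBER,0,.01,.01).ravel();print("handle px",len(uh),"z",np.percentile(Xh[:,2],[5,50,95]),ln,np.degrees(np.arctan2(ln[1],ln[0])),Ph.min(0),Ph.max(0))
gs=box(303,330,190,216)&(R_-B_<28)
n,l,st,ce=cv2.connectedComponentsWithStats(gs.astype(np.uint8));
Xg,ug,vg=cloud("top",p,d,gs)
hi=(Xg[:,2]>.038)&(Xg[:,2]<.065);cs,rs=circ(onplane("top",np.c_[ug,vg][hi],0.049)[:,:2],.037);print("basket brim",hi.sum(),cs,np.std(rs))
ax=np.array([-.2157,.0429]);ax/=np.hypot(*ax);print("from rest",np.array([.55996,-.23695])-.06*ax)
vis=p.copy();vis[g8>0]=(0,255,0);vis[rb]=(255,0,0);vis[vg[hi],ug[hi]]=(255,0,255)
cv2.imwrite("pics/mask2.png",cv2.resize(vis[170:270,165:355],None,fx=4,fy=4,interpolation=0)[:,:,::-1])
E
python3 m2.py
```

```text
mug centre [0.58129103 0.23120251] 74 0.003062616303303011 -0.0018956288014874527
outline centre (far arc) [0.5783127  0.22971418] 0.0014563187468562182
handle pts 24 [[0.535, 0.223, 0.095], [0.535, 0.22, 0.086], [0.535, 0.216, 0.085], [0.531, 0.223, 0.091], [0.531, 0.22, 0.088], [0.531, 0.216, 0.088], [0.533, 0.22, 0.031], [0.527, 0.223, 0.093], [0.527, 0.219, 0.09], [0.528, 0.217, 0.081], [0.529, 0.22, 0.031], [0.524, 0.22, 0.089], [0.524, 0.216, 0.086], [0.525, 0.219, 0.032], [0.52, 0.22, 0.084], [0.52, 0.216, 0.088], [0.52, 0.214, 0.07], [0.516, 0.221, 0.08], [0.516, 0.216, 0.086], [0.516, 0.213, 0.082], [0.512, 0.221, 0.078], [0.512, 0.217, 0.079], [0.513, 0.214, 0.069], [0.509, 0.218, 0.071]]
mug handle dir -166.46316508648547 depth-based -167.39103605836638
handle line [0.97492045 0.22255366 0.52601147 0.21816579]
tray [[0.669, 0.32, 0.014], [0.691, 0.158, 0.014], [0.482, 0.128, 0.014], [0.459, 0.287, 0.014]] [0.21230949 0.16304623 0.21194556 0.16119562]
handle px 101 z [0.04173873 0.04855232 0.05515771] [ 0.9797872  -0.2000428   0.5237279  -0.23127855] -11.539461 [ 0.46458534 -0.24607624] [ 0.57759828 -0.2149668 ]
basket brim 93 [ 0.62035244 -0.24671278] 0.003131483293736401
from rest [ 0.6188074 -0.248654 ]
```

View pics/mask2.png

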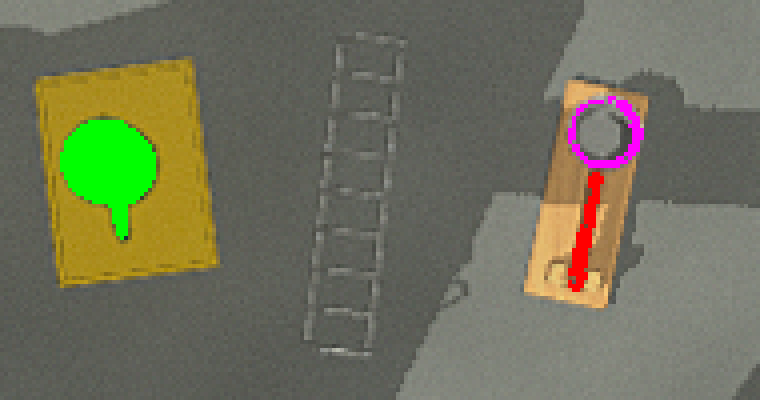

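The mask picture shows the mug body and its handle (handle tip near crop (122,238)), the brim ring near (605,132) and the strainer handle as a clean strip. The sizes match for the rest (220x85), the tray (212x162) and the brim height (about 49 mm). Next I'll cross-check in the side view and work out the first move.

```bash
cat >> h.py <<'E'
def delta(tcp,yaw=None,pz=None):
    s=ctrl.get_state();p=np.array(s["tcp_pos"]);R=np.array(s["eef_rot"])
    dl=R.T@(np.array(tcp)-p); y0=np.degrees(np.arctan2(R[1,0],R[0,0]))
    sp=None if yaw is None else np.radians(-((yaw-y0+90)%180-90))
    print("tcp",p.round(4),"yaw",round(y0,2),"delta",dl.round(4),"spin",sp, "t",s["time_s"],"w",s["width"],"tilt",np.degrees(np.arccos(-R[2,2])))
E
python3 - <<'E'
from h import *
f=np.load("side0.npz");im=f["p"][:,:,::-1].copy()
big=cv2.resize(im[140:280,155:355],None,fx=4,fy=4,interpolation=cv2.INTER_CUBIC)
a=np.linspace(0,2*np.pi,40)
def dr(X,col):
    for q in proj("side",X): cv2.circle(big,tuple(int(t) for t in ((q-[155,140]+.5)*4)),1,col,-1)
dr(np.c_[.5797+.042*np.cos(a),.2305+.042*np.sin(a),0*a+.101],(0,0,255))
c=np.array([.6195,-.249]);e=np.array([-.98,.2])
dr(np.c_[c[0]+.038*np.cos(a),c[1]+.038*np.sin(a),0*a+.049],(0,0,255))
t=np.linspace(.036,.158,30);dr(np.c_[c+t[:,None]*e,0*t+.05],(255,0,0))
h=np.array([np.cos(np.radians(-167)),np.sin(np.radians(-167))]);t=np.linspace(.042,.077,10);dr(np.c_[np.array([.5797,.2305])+t[:,None]*h,0*t+.085],(255,0,255))
cv2.imwrite("pics/chk.png",big)
print(onplane("top",[(256,179),(267,180),(242,257),(257,259)],.11).round(3), "jar",onplane("top",[(260,150)],.124),"mill",onplane("top",[(376,223)],.148),"kettle",onplane("top",[(116,210)],.2))
delta([.546,-.235,.30],78.5)
E
```

```text
[[ 0.7   -0.013  0.11 ]
 [ 0.697 -0.055  0.11 ]
 [ 0.407  0.035  0.11 ]
 [ 0.4   -0.021  0.11 ]] jar [[ 0.80872842 -0.02676206  0.124     ]] mill [[ 0.53788664 -0.45861612  0.148     ]] kettle [[0.5696679  0.48657151 0.2       ]]
tcp [0.2866 0.5832 0.4039] yaw 63.83 delta [-0.6197  0.5937  0.1049] spin -0.2560877363350004 t 0.1 w 0.08560069798761183 tilt 0.0899721440050163
```

View pics/chk.png

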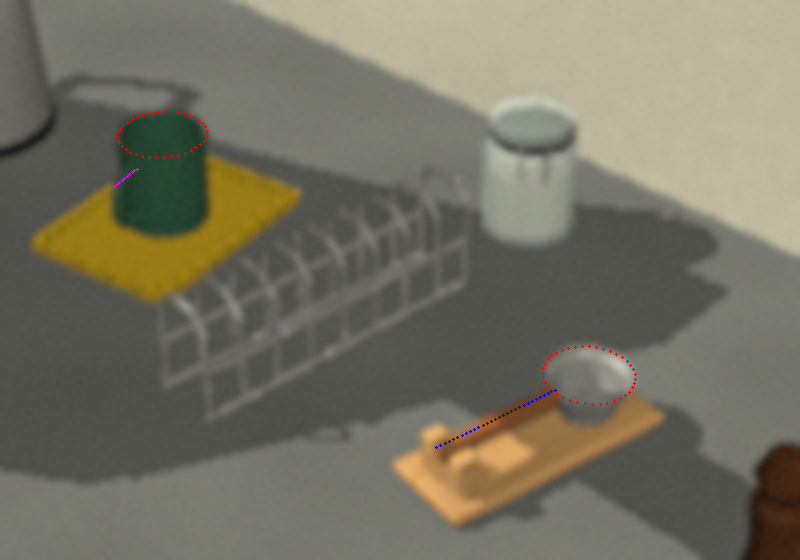

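The side view agrees. The projected mug rim sits on the mug near (162,134), the brim ring sits on the basket near (590,375), and the handle line lies within about 1 px of the handle. Moving now.

Call:
{"method": "step_arm", "body": {"commands": [[1,-0.05,0.048,0,-0.1],[1,-0.09,0.086,0,-0.2],[1,-0.126,0.12,0,-0.256],[1,-0.162,0.154,0,-0.256],[1,-0.198,0.188,0,-0.256],[1,-0.234,0.222,0,-0.256],[1,-0.27,0.256,0,-0.256],[1,-0.306,0.29,0,-0.256],[1,-0.342,0.324,0,-0.256],[1,-0.37,0.35,0,-0.256]]}}

```text
time_s: 1.1
tcp_pos: [0.4349, 0.1037, 0.4047]
eef_rot: [[0.199, 0.98, 0.0], [0.98, -0.199, 0.0], [0.0, 0.0, -1.0]]
contact_force: [1.1, 0.0, 0.9]
width: 0.0854
```

```bash
python3 -c "
from h import *
delta([.546,-.236,.30],78.5)"
```

```text
tcp [0.4349 0.1037 0.4047] yaw 78.5 delta [-0.3108  0.1766  0.1047] spin -1.6089686669774347e-05 t 1.1 w 0.08540574562897169 tilt 0.01548323201227659
```

Call:
{"method": "step_arm", "body": {"commands": [[1,-0.042,0.024,0.0,0],[1,-0.084,0.048,0.0,0],[1,-0.126,0.072,0.01,0],[1,-0.168,0.096,0.025,0],[1,-0.21,0.12,0.045,0],[0.7,-0.25,0.142,0.065,0],[0.7,-0.28,0.16,0.085,0],[0.7,-0.297,0.169,0.1,0],[0.7,-0.305,0.173,0.105,0],[0.7,-0.305,0.173,0.105,0]]}}

```text
time_s: 2.1
tcp_pos: [0.5432, -0.2283, 0.2988]
eef_rot: [[0.201, 0.98, -0.002], [0.98, -0.201, 0.0], [-0.0, -0.002, -1.0]]
contact_force: [0.6, 0.4, -0.1]
width: 0.0599
```

```bash
python3 - <<'E'
from h import *
delta([.546,-.236,.199],78.5)
ims=[]
for n in ("side","top"):
    p,d=ctrl.camera(n); np.savez(f"{n}1.npz",p=p,d=d)
    c=proj(n,[[.546,-.236,.08]])[0].astype(int); print(n,c)
    ims.append(cv2.resize(p[max(c[1]-60,0):c[1]+60,c[0]-40:c[0]+40],(400,600),interpolation=cv2.INTER_CUBIC)[:,:,::-1])
cv2.imwrite("pics/hover.png",np.hstack(ims))
E
```

```text
tcp [ 0.5432 -0.2283  0.2988] yaw 78.4 delta [-0.007   0.0045  0.0998] spin -0.0017620838751970938 t 2.1 w 0.05989138393947648 tilt 0.11577540643243166
side [285 234]
top [313 220]
```

View pics/hover.png

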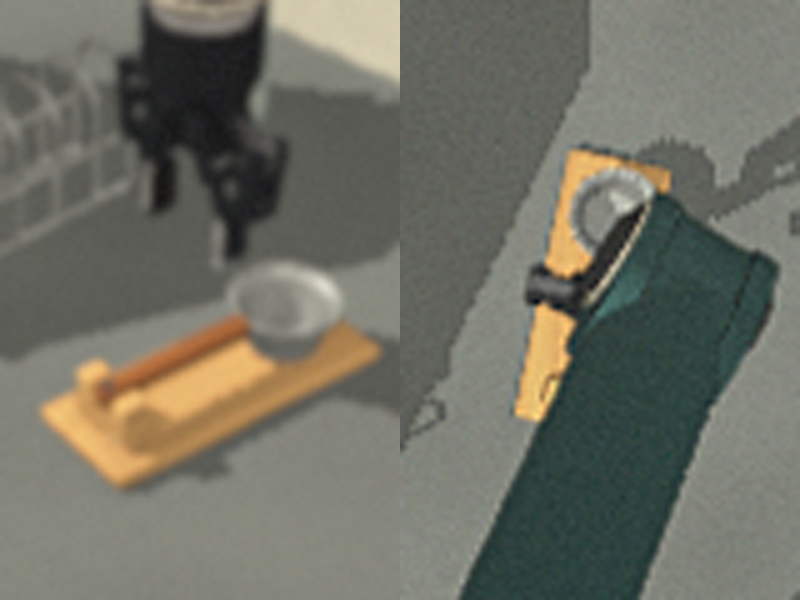

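The picture shows the jaws above the handle and clear of the basket. I'll re-read the settled pose and descend.

```bash
python3 -c "
from h import *
delta([.546,-.236,.199],78.5)"
```

```text
tcp [ 0.5437 -0.2264  0.3001] yaw 78.56 delta [-0.0091  0.0041  0.1011] spin 0.0010922704266958063 t 2.2 w 0.05958019608426215 tilt 0.052180559081498636
```

Call:
{"method": "step_arm", "body": {"commands": [[0.7,-0.009,0.004,0.0,0],[0.7,-0.009,0.004,0.03,0],[0.7,-0.009,0.004,0.055,0],[0.7,-0.009,0.004,0.075,0],[0.7,-0.009,0.004,0.09,0],[0.7,-0.009,0.004,0.1,0],[0.7,-0.009,0.004,0.101,0],[0.7,-0.009,0.004,0.101,0]]}}

```text
time_s: 3.0
tcp_pos: [0.546, -0.2373, 0.1992]
eef_rot: [[0.199, 0.98, 0.001], [0.98, -0.199, -0.0], [-0.0, 0.001, -1.0]]
contact_force: [-0.6, 0.6, 0.2]
width: 0.0599
```

```bash
python3 - <<'E'
from h import *
ims=[]
for n in ("side",):
    p,d=ctrl.camera(n); np.savez(f"{n}2.npz",p=p,d=d)
    c=proj(n,[[.546,-.236,.08]])[0].astype(int)
    ims.append(cv2.resize(p[max(c[1]-50,0):c[1]+50,c[0]-60:c[0]+60],(720,600),interpolation=cv2.INTER_CUBIC)[:,:,::-1])
cv2.imwrite("pics/low.png",np.hstack(ims))
delta([.546,-.236,.199],78.5)
E
```

```text
tcp [ 0.5461 -0.2374  0.1996] yaw 78.49 delta [ 0.0014 -0.0004  0.0006] spin -0.00011023304262587295 t 3.05 w 0.059488674031510015 tilt 0.09079655323338932
```

View pics/low.png

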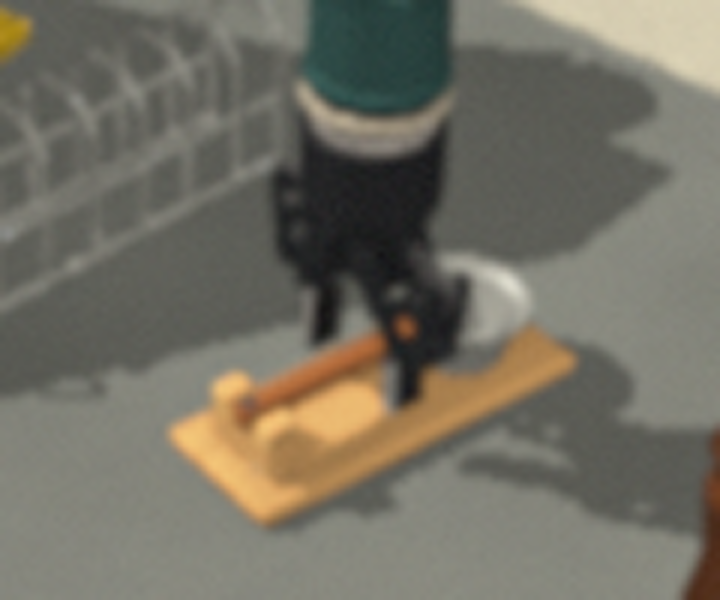

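The fingers straddle the handle at (400,340), clear of the board and basket. Closing.

Call:
{"method": "step_arm", "body": {"commands": [[0.3,0,0,0,0],[0.3,0,0,0,0],[0.1,0,0,0,0],[0,0,0,0,0],[0,0,0,0,0],[0,0,0,0,0],[0,0,0,0,0],[0,0,0,0,0]]}}

```text
time_s: 3.85
tcp_pos: [0.546, -0.2373, 0.1993]
eef_rot: [[0.199, 0.98, 0.001], [0.98, -0.199, -0.0], [0.0, 0.001, -1.0]]
contact_force: [-2.0, 0.5, 5.9]
width: 0.0127
```

Call:
{"method": "step_arm", "body": {"commands": [[0,0,0,0,0],[0,0,0,-0.01,0],[0,0,0,-0.02,0],[0,0,0,-0.035,0],[0,0,0,-0.05,0],[0,0,0,-0.07,0],[0,0,0,-0.095,0],[0,0,0,-0.12,0],[0,0,0,-0.145,0],[0,0,0,-0.155,0]]}}

```text
time_s: 4.85
tcp_pos: [0.5462, -0.2376, 0.3574]
eef_rot: [[0.2, 0.98, 0.005], [0.98, -0.2, -0.001], [-0.0, 0.005, -1.0]]
contact_force: [0.7, 0.1, -1.4]
width: 0.0127
```

```bash
python3 - <<'E'
from h import *
p,d=ctrl.camera("side"); np.savez("side3.npz",p=p,d=d)
c=proj("side",[[.546,-.236,.2]])[0].astype(int)
cv2.imwrite("pics/lift.png",cv2.resize(p[max(c[1]-50,0):c[1]+50,c[0]-60:c[0]+60],(720,600),interpolation=cv2.INTER_CUBIC)[:,:,::-1])
delta([.56,-.1,.35],78.5)
E
```

```text
tcp [ 0.5463 -0.2377  0.3577] yaw 78.48 delta [ 0.1377 -0.0141  0.0076] spin -0.0003619695528969922 t 4.9 w 0.01276941157817242 tilt 0.3400925724157023
```

View pics/lift.png

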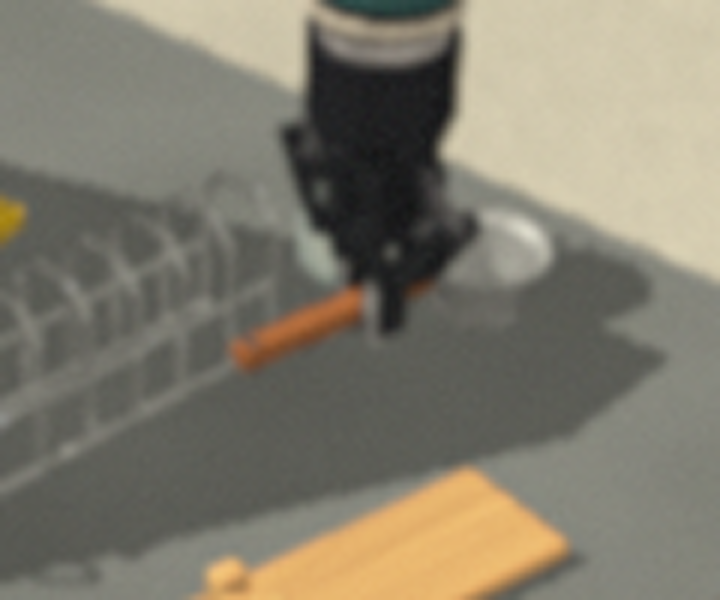

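The strainer is held and looks level, with its underside at about 0.17 m. Now crossing over the rack.

Call:
{"method": "step_arm", "body": {"commands": [[0,0.01,-0.003,0,0],[0,0.03,-0.009,0,-0.02],[0,0.055,-0.016,0,-0.05],[0,0.082,-0.024,0,-0.08],[0,0.11,-0.032,0,-0.11],[0,0.138,-0.041,0,-0.14],[0,0.164,-0.048,0,-0.17],[0,0.186,-0.055,0,-0.19],[0,0.204,-0.06,0,-0.2],[0,0.217,-0.064,0,-0.2]]}}

```text
time_s: 5.9
tcp_pos: [0.5256, -0.0092, 0.3528]
eef_rot: [[-0.002, 1.0, -0.002], [1.0, 0.002, 0.0], [0.0, -0.002, -1.0]]
contact_force: [-0.5, 0.2, -0.7]
width: 0.0129
```

```bash
python3 -c "
from h import *
delta([.5074,.2137,.35],103)"
```

```text
tcp [ 0.5256 -0.0092  0.3528] yaw 90.12 delta [ 0.2229 -0.0177  0.0029] spin -0.2248745977726388 t 5.9 w 0.012910575451935543 tilt 0.10983368196511592
```

Call:
{"method": "step_arm", "body": {"commands": [[0,0.01,-0.001,0,-0.02],[0,0.03,-0.003,0,-0.05],[0,0.055,-0.005,0,-0.08],[0,0.085,-0.007,0,-0.11],[0,0.115,-0.009,0,-0.14],[0,0.145,-0.011,0,-0.17],[0,0.17,-0.014,0,-0.2],[0,0.192,-0.016,0,-0.22],[0,0.208,-0.017,0,-0.225],[0,0.215,-0.018,0,-0.225]]}}

```text
time_s: 6.9
tcp_pos: [0.5083, 0.2049, 0.3536]
eef_rot: [[-0.224, 0.975, 0.0], [0.975, 0.224, 0.0], [0.0, 0.0, -1.0]]
contact_force: [0.4, -0.6, -1.3]
width: 0.0131
```

Call:
{"method": "step_arm", "body": {"commands": [[0,0,0,0,0],[0,0,0,0,0]]}}

```text
time_s: 7.1
tcp_pos: [0.5087, 0.2022, 0.3536]
eef_rot: [[-0.221, 0.975, -0.0], [0.975, 0.221, -0.001], [-0.001, -0.0, -1.0]]
contact_force: [0.7, 0.2, -0.2]
width: 0.0127
```

```bash
python3 - <<'E'
from h import *
delta([.5074,.2137,.3035],103)
ims=[]
for n in ("side","top"):
    p,d=ctrl.camera(n); np.savez(f"{n}4.npz",p=p,d=d)
    c=proj(n,[[.56,.23,.13]])[0].astype(int); print(n,c)
    ims.append(cv2.resize(p[max(c[1]-60,0):c[1]+60,c[0]-40:c[0]+40],(400,600),interpolation=cv2.INTER_CUBIC)[:,:,::-1])
cv2.imwrite("pics/over.png",np.hstack(ims))
E
```

```text
tcp [0.5087 0.2022 0.3536] yaw 102.75 delta [0.0116 0.0013 0.0501] spin -0.004297315752225647 t 7.1 w 0.012734028839544166 tilt 0.0472903591189304
side [190 168]
top [189 214]
```

View pics/over.png

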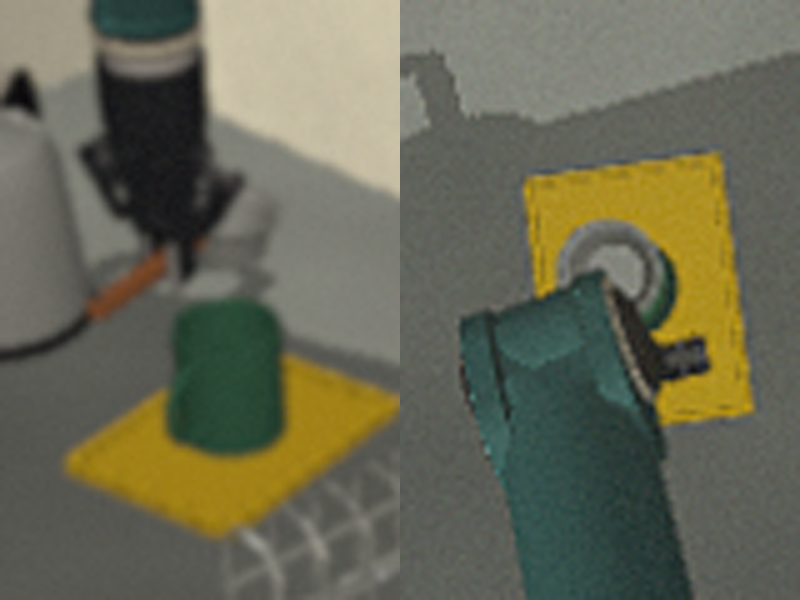

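The strainer hangs level above the mug in the side view, and the brim ring is visible in the top view at crop (615,270). I'll measure the brim circle against what the TCP predicts.

```bash
cat > m3.py <<'E'
from h import *
from scipy.optimize import least_squares
import sys
def brim(fn,zb,g):
    f=np.load(fn);p,d=f["p"].astype(int),f["d"]
    m=np.zeros(d.shape,bool);m[195:228,176:215]=1
    m&=(abs(p[:,:,0]-p[:,:,2])<28)&(p.max(2)>70)
    X,u,v=cloud("top",p,d,m);k=(abs(X[:,2]-zb)<.018)&(np.hypot(*(X[:,:2]-g).T)<.06)
    P=onplane("top",np.c_[u,v][k],zb)[:,:2]
    for r in (.037,):
        s=least_squares(lambda q:np.hypot(*(P-q).T)-r,g,loss="soft_l1",f_scale=.002);res=np.hypot(*(P-s.x).T)-r
        print(len(P),"brim centre",s.x.round(4),"std",res.std().round(4),"z med",np.median(X[k][:,2]).round(4),"pred",g)
    # level: plane fit on brim
    A=np.c_[X[k][:,:2]-g,np.ones(k.sum())];c=np.linalg.lstsq(A,X[k][:,2],rcond=None)[0];print("slope deg",np.degrees(c[:2]).round(1))
brim(sys.argv[1],float(sys.argv[2]),np.array([float(sys.argv[3]),float(sys.argv[4])]))
E
python3 m3.py top4.npz .203 .5813 .219
python3 - <<'E'
from h import *
f=np.load("side4.npz");p,d=f["p"].astype(int),f["d"]
m=np.zeros(d.shape,bool);m[100:180,150:240]=1
m&=(p[:,:,0]>1.35*p[:,:,1])&(p[:,:,0]-p[:,:,2]>50)
m&=(p[:,:,1]<130)
X,u,v=cloud("side",p,d,m);k=X[:,2]>.14;X=X[k];print(len(X),X.mean(0))
c=X.mean(0);w=np.linalg.svd(X-c)[2][0];w*=-np.sign(w[0]);print("handle dir",np.degrees(np.arctan2(w[1],w[0])),"pitch",np.degrees(np.arcsin(w[2])))
E
```

```text
106 brim centre [0.5743 0.2188] std 0.0044 z med 0.1976 pred [0.5813 0.219 ]
slope deg [-3.4 -2.3]
63 [0.46017165 0.18716482 0.20524933]
handle dir -165.53394930011044 pitch -1.0280427296918924
```

```bash
cat > m4.py <<'E'
from h import *
from scipy.optimize import least_squares
import sys
fn,zb,gx,gy=sys.argv[1],*map(float,sys.argv[2:5]);g=np.array([gx,gy])
f=np.load(fn);p,d=f["p"].astype(int),f["d"]
m=np.zeros(d.shape,bool);m[195:230,174:218]=1
m&=(p[:,:,0]-p[:,:,2]<30)&(p[:,:,0]>p[:,:,1]-8)&(p.max(2)>70)
v,u=np.nonzero(m);P=onplane("top",np.c_[u,v],zb)[:,:2];q=P-g
th=np.degrees(np.arctan2(q[:,1],q[:,0]));r=np.hypot(*q.T);E=[]
for a in range(-100,150,12):
    k=(abs(th-a)<6)&(r<.055)
    if k.sum(): i=np.nonzero(k)[0][np.argmax(r[k])];E.append((a,*P[i],r[i]))
E=np.array(E);print([(int(a),round(x*1000)) for a,_,_,x in E])
s=least_squares(lambda c:np.hypot(*(E[:,1:3]-c).T)-.038,g,loss="soft_l1",f_scale=.002);print("outer fit",s.x,(np.hypot(*(E[:,1:3]-s.x).T)-.038).std())
vis=p.astype(np.uint8).copy();vis[m]=(255,0,255)
for X,c in(((g),(255,0,0)),):
    pass
big=cv2.resize(vis[190:240,165:225],None,fx=8,fy=8,interpolation=0)[:,:,::-1].copy()
a=np.linspace(0,2*np.pi,60)
for q in proj("top",np.c_[s.x[0]+.038*np.cos(a),s.x[1]+.038*np.sin(a),0*a+zb]): cv2.circle(big,tuple(int(t) for t in (q-[165,190]+.5)*8),1,(0,255,255),-1)
cv2.imwrite("pics/"+fn[:-4]+"brim.png",big)
E
python3 m4.py top4.npz .203 .5813 .219; python3 m4.py top0.npz .049 .6195 -.249 2>&1 | tail -1
```

```text
[(-100, 36), (-88, 38), (-76, 35), (-64, 37), (-52, 35), (-40, 35), (-28, 36), (-16, 34), (-4, 35), (8, 36), (20, 34), (32, 35), (44, 36), (56, 34), (68, 36), (80, 33), (92, 33), (104, 55), (116, 31), (128, 1)]
outer fit [0.57736185 0.21817102] 0.008703642529962837
IndexError: too many indices for array: array is 1-dimensional, but 2 were indexed
```

View pics/top4brim.png

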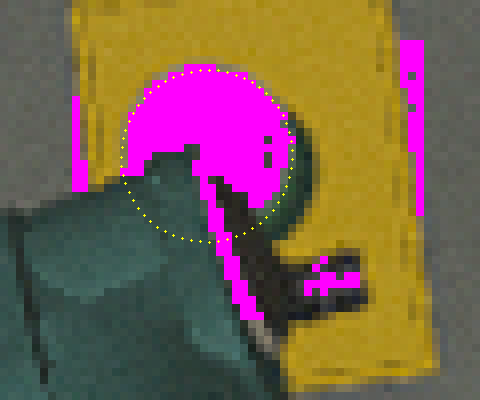

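The brim's outer edge sits at the radius expected for a centre of about (0.580, 0.218), which agrees with the TCP prediction. The strainer needs about 12 mm in +y and then 50 mm down.

Call:
{"method": "step_arm", "body": {"commands": [[0,0.005,0.001,0,0],[0,0.011,0.001,0,-0.004],[0,0.0115,0.001,0,-0.004],[0,0.0115,0.001,0.008,-0.004],[0,0.0115,0.001,0.018,-0.004],[0,0.0115,0.001,0.026,-0.004],[0,0.0115,0.001,0.03,-0.004],[0,0.0115,0.001,0.03,-0.004]]}}

```text
time_s: 8.0
tcp_pos: [0.5067, 0.2145, 0.3226]
eef_rot: [[-0.226, 0.974, -0.002], [0.974, 0.226, -0.001], [-0.001, -0.002, -1.0]]
contact_force: [-0.9, -0.5, -0.4]
width: 0.0127
```

```bash
python3 - <<'E'
from h import *
p,d=ctrl.camera("side"); np.savez("side5.npz",p=p,d=d)
delta([.5074,.2137,.3035],103)
cv2.imwrite("pics/near.png",cv2.resize(p[110:210,140:240],(600,600),interpolation=cv2.INTER_CUBIC)[:,:,::-1])
E
```

```text
tcp [0.5069 0.2145 0.3232] yaw 103.06 delta [-0.0009  0.0004  0.0197] spin 0.0010506874760853626 t 8.05 w 0.012553522887083493 tilt 0.05096928918661073
```

View pics/near.png

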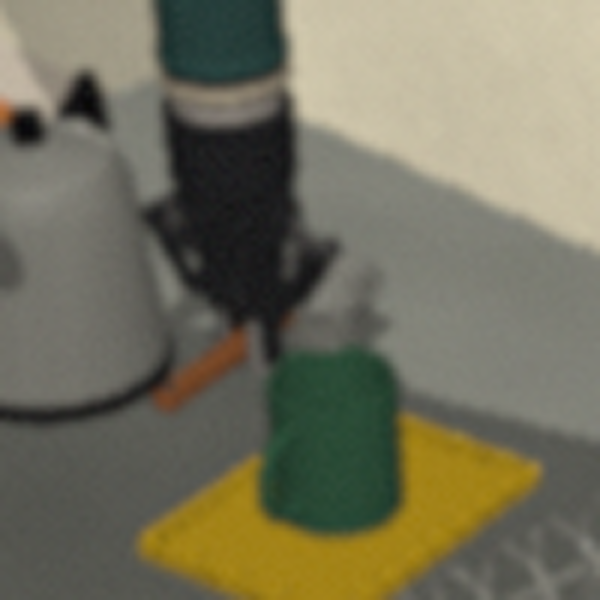

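The basket sits over the mug at crop (335,320) and is still clear of the rim. Lowering the last 19 mm.

Call:
{"method": "step_arm", "body": {"commands": [[0,-0.001,0,0.005,0],[0,-0.001,0,0.011,0],[0,-0.001,0,0.016,0],[0,-0.001,0,0.019,0],[0,-0.001,0,0.019,0],[0,-0.001,0,0.019,0]]}}

```text
time_s: 8.65
tcp_pos: [0.5072, 0.2137, 0.3047]
eef_rot: [[-0.226, 0.974, 0.0], [0.974, 0.226, -0.0], [-0.0, 0.0, -1.0]]
contact_force: [0.5, 0.2, -0.8]
width: 0.0131
```

```bash
python3 - <<'E'
from h import *
ims=[]
for n in ("side","top"):
    p,d=ctrl.camera(n); np.savez(f"{n}6.npz",p=p,d=d)
    im=p[:,:,::-1]; o,w=((140,110),100) if n=="side" else ((160,185),60)
    k=600/w; k=400/w
    big=cv2.resize(im[o[1]:o[1]+w,o[0]:o[0]+w],(400,400),interpolation=cv2.INTER_CUBIC)
    a=np.linspace(0,2*np.pi,60)
    for (cx,cy,z,r,col) in ((.580,.2302,.154,.038,(0,255,255)),(.580,.2302,.117,.024,(0,0,255)),(.580,.2305,.101,.042,(255,0,255))):
        for q in proj(n,np.c_[cx+r*np.cos(a),cy+r*np.sin(a),0*a+z]): cv2.circle(big,tuple(int(t) for t in (q-o+.5)*k),1,col,-1)
    ims.append(big)
cv2.imwrite("pics/final.png",np.hstack(ims))
s=ctrl.get_state();delta([.5074,.2137,.3035],103);print(s["contact_force"],np.abs(s["joint_vel"]).max())
E
python3 m4.py top6.npz .154 .58 .230; python3 m3.py top6.npz .154 .58 .230
```

```text
tcp [0.5072 0.2137 0.3049] yaw 103.07 delta [-0.0001  0.0002  0.0014] spin 0.0013018550369372167 t 8.75 w 0.012365829525379027 tilt 0.026023072235411355
[ 0.15112856 -0.51261184 -0.32575919] 0.000799413834962644
[(-100, 33), (-88, 33), (-76, 34), (-64, 36), (-52, 34), (-40, 34), (-28, 33), (-16, 34), (-4, 37), (8, 34), (20, 35), (32, 35), (44, 37), (56, 35), (68, 37), (80, 37), (92, 52), (104, 54), (116, 55), (128, 5)]
outer fit [0.57561975 0.23276648] 0.009494548391308564
109 brim centre [0.5735 0.2305] std 0.0043 z med 0.149 pred [0.58 0.23]
slope deg [-1.8 -0.5]
```

View pics/final.png

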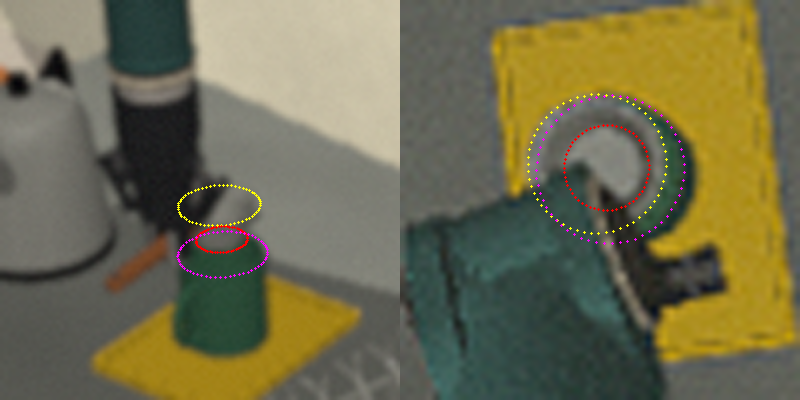

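Side view: the mug outline matches its starting position (magenta), and the grey basket sits above the rim at (220,215). Top view: the basket bottom is centred in the mug to within about 1 px (2–3 mm). One last check of handle direction and pitch before handing in.

```bash
python3 - <<'E'
from h import *
def mk(fn):
    p=np.load(fn)["p"].astype(int);m=np.zeros(p.shape[:2],bool);m[160:205,170:225]=1
    return m&(p[:,:,1]>p[:,:,0]+12)
for fn in("side0.npz","side6.npz"):
    v,u=np.nonzero(mk(fn)&(np.arange(384)[:,None]>180));print(fn,"mug lower body px",len(u),u.mean().round(2),v.mean().round(2))
f=np.load("side6.npz");p,d=f["p"].astype(int),f["d"]
m=np.zeros(d.shape,bool);m[150:190,155:200]=1
m&=(p[:,:,0]>1.35*p[:,:,1])&(p[:,:,0]-p[:,:,2]>35)&(p[:,:,1]<130)
X,u,v=cloud("side",p,d,m);k=(X[:,2]>.11)&(X[:,0]<.52);X=X[k];c=X.mean(0);w=np.linalg.svd(X-c)[2][0];w*=-np.sign(w[0])
print(len(X),c.round(3),"dir",np.degrees(np.arctan2(w[1],w[0])),"pitch",np.degrees(np.arcsin(w[2])))
E
```

```text
side0.npz mug lower body px 351 194.71 188.66
side6.npz mug lower body px 354 194.72 188.72
74 [0.461 0.199 0.156] dir -165.01008985012115 pitch -1.8343439826766443
```

```bash
python3 -c "
from workcell import ctrl
print(ctrl.job_done()); s=ctrl.get_state(); print(s['time_s'],s['tcp_pos'],s['width'])"
```

```text
the job is handed in; nothing more can be done
None
the job is handed in; nothing more can be done
```

I took the strainer by its handle from the spoon rest and carried it over the plate rack with its underside about 0.17 m up. It is now held still above the green mug, and I handed the job in at about 8.8 s; no verdict was reported.

Last checks before handing in:

| Check | Measured | Allowed |
|---|---|---|
| Height of underside above the rim | about 16 mm, from the arm's position and the given sizes | 4 to 30 mm |
| Centring over the mug | within about 3 mm, from the arm's position and the top view | 12 mm |
| Handle pitch | about 2° | 10° |
| Handle direction against the mug's handle | -165° against -167° | within 15° |
| Mug movement | none visible: its image moved under 0.1 px in the side view | 15 mm |
| Contact force on the tool | under 1 N | – |

- **Disagreement:** direct circle fits to the strainer's brim, which the arm partly hid, put its centre 4 to 7 mm nearer the robot than the arm's position does. I judged them biased and trusted the arm's position and the outer edge of the brim. Even if those fits are right, the strainer is still within the 12 mm allowed.
- **Not checked:** I did not re-measure the rack, kettle, sugar jar or pepper mill at the end. The force readings during the carry showed no sign of contact with anything.

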